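# Put the drained probe thermometers back in their colour-coded dock

## Task

The four colour-coded probe thermometers (raw meat, fish, poultry, vegetables) have drained: move the row one by one from the wire rack to the wooden dock, each into the holder of its own colour, head at the same end as before and lying level with its neck and stem down in the two forks. They are still damp and head-heavy, so carry each one level (they balance at the ribbed grip): no water may run into the dials. Leave the glass tumbler and the espresso cup standing where they are.

Things in the scene. Friction and masses are not known exactly. Their poses are not given: they have to be found in the camera images.
- probe_red: loose thermometer lying on the wire rack, dial head and grip red. Along its own +x: dial head (34 mm disc, heavy end, x -58 to -40 mm), steel neck (10 mm thick, to -16), square ribbed grip (15 x 15 mm, -16 to +16), steel stem (6 mm thick, to +141). Origin: on the axis, middle of the grip = the balance point; +z up. All four probes are alike but for colour
- probe_blue: thermometer like the red one, head and grip blue. Pinched across (along its y) on the grip it hangs level of itself; held elsewhere, the heavier end pulls it down as far as the grip lets it. 75 g give or take a quarter
- probe_yellow: thermometer like the red one, head and grip yellow. In the wire rack as in the dock the axis lies level 52 mm above the worktop, and the four lie side by side 55 mm apart, all heads at the end nearer the robot
- probe_green: thermometer like the red one, head and grip green. The wire rack carries each at x -32 mm (neck) and x +80 mm (stem) in wire notches whose tops are 20 mm above the axis; below the grip only a tray, up to 21 mm above the worktop
- saddle_red: fixed red holder on the wooden dock. Origin: on the dock's top (20 mm above the worktop), right under the grip of a seated probe; +x from head end to tip end as on the probe, z up. Seated, a probe's origin is 32 mm above this origin, x and y alike, +x along +x. All four holders are alike but for colour
- saddle_blue: fixed blue holder like the red one. Two open-topped forks, 10 mm thick, stand across it: at x -32 mm for the neck (15 mm wide at the floor, about 26 mm at the top) and at x +80 mm for the stem (12 mm at the floor, about 23 mm at the top); their walls end about 16 mm above the axis of a seated probe
- saddle_yellow: fixed yellow holder like the red one. Foot 128 x 30 mm, forks up to 42 mm wide over all; a seated probe has some 2 to 3 mm of play sideways and 7 mm lengthways (the fork at x -32 mm stands between dial head and grip)
- saddle_green: fixed green holder like the red one. The four holders stand side by side on the dock, 55 mm apart, in any order of colours; wire rack and dock may be on either side and turned up to 16 degrees
- glass_tumbler: bystander: clear glass tumbler, 48 mm diameter, 61 mm high, standing on the woven mat behind the racks; origin at the centre of its foot
- espresso_cup: bystander: white espresso cup with a handle, 60 mm across, 49 mm high, standing on the woven mat behind the racks; origin under its middle

How it is judged:
By the outcome, as a careful person would: the job done as asked, in the order asked, and still so for the second after the job is handed in, with the robot touching nothing.
It also fails if it takes over 99 s, if anything falls off the work surface, if the arm or the gripper's body presses on something with over 40 N, if the wrist force passes 120 N, or if a joint passes its speed limit or range.

## Robot

A 6-joint arm with a two-finger parallel gripper is mounted at the origin on a cart in front of the work surface, level with it; the furniture and walls round the work are solid. World frame = base frame: x ahead of the robot, y to its left, z up, the work surface at z = 0. Lengths are in m, angles in rad, forces in N, time in s.
With the tool pointing down it reaches from about 0.35 to 0.725 m from the base axis. Payload 4.3 kg.
Tool frame: the origin (TCP) lies at the very end of the fingers, on their centre line; the grasp point (between the pads) lies 19 mm behind it; z points along the fingers, x is the direction in which the jaws open and shut, and the axes are right-handed (so a half turn about z gives the same grasp; the last joint's range is limited). The gripper opens to 85 mm and grips with 20 to 120 N. Pads are 22 mm wide; open, the fingers measure 114 mm over their backs; the gripper's body (76 mm by 85 mm) begins 54 mm behind the grasp point. The pads swing forward as they close: fully open they stand 13 mm farther back than shut.
Start: joints at [1.032, 0.377, 0.081, 1.274, 0, 1.46], TCP at [0.239, 0.523, 0.231] pointing down, gripper open.
Joint ranges: [-2.72, 2.72], [-0.84, 1.66], [-1.02, 1.22], [-1.77, 2.12], [-1.37, 1.28], [-3.14, 3.14]. Speed limits (rad/s): [2.57, 2.57, 3.14, 3.14, 3.14, 3.14].

## Interface

Orientations are given as a 3x3 rotation matrix whose columns are the frame's x, y, z axes.
In Python, from rig import env gives the robot as it stands.
- The arm moves only by the shell command python3 -m pendant 'ROWS' [OPENING]. ROWS is JSON, one flat list of numbers, 4 for each row, row after row: the shift along the tool's x, y, z in m, then the turn about the tool's z in degrees. In form: [x, y, z, roll, x, y, z, roll, ...]. A call has exactly 8 rows; each row shifts and turns the commanded pose from where the row before left it, along the tool's axes as they then stand; what a row does not reach is not made up. A row lasts 1/8 s, in which the tool goes at most 62.5 mm and 10.7 degrees, less where a joint would pass 70% of its speed; a pose out of reach is approached as far as the arm can. A call is refused whole if a number of a shift passes 0.0625 or a number of a turn 10.7, either way. A call with a gripper value outside its range is refused whole. OPENING is the finger opening in m, from 0 to 0.0854, set as the call begins (- or left out, the last holds). The fingers move at their own pace and stop on an object; the grip force is fixed at half the most. Time passes only in rows, so rows that do not move let the fingers close, or fill a call up. It gives the time, the measured TCP pose, the force and the opening at its end, in the units of the state.
- env.get_obs(): the state, without advancing time (a new reading comes with each control period).
- env.read_camera(name): name is "side" or "top"; returns the picture (400x640x3 uint8, blue, green, red); there is no depth.
- env.get_calibration(name): a dict with "mtx" (3x3 intrinsics, pixels), "R" (3x3) and "t" (3): a world point X has camera coordinates R X + t. Camera axes: x right, y down, z forward; pixel columns grow to the right and rows downward; lengths in m; the calibration is good to about 2 mm. A picture is of the moment at which its call begins. get_calibration takes no time and is no camera call.
- env.finish_job(): hands the job in, once; it reports no verdict.
The state is a dict: "time_s": time; "joints": joint angles; "joint_vel": joint speeds; "tau": joint torques, N m; "position": TCP position; "ee_rot": TCP orientation; "wrist_force": force on the tool from outside, world axes, zero at the start; "wrist_torque": the same for the moment, N m; "finger_gap": opening from 0.0 (shut) to 1.0 (fully open).
Only numpy, scipy, OpenCV 4.12 (cv2) and the standard library are available. Lean on these libraries where they do the work, as an engineer would, in place of code of your own. Each camera call takes 0.05 s, during which the arm holds its last target. There are 200 camera calls.

## Working session

There is one attempt and no reset: what is moved stays moved. The work goes in short steps, Python scripts to look and compute and a shell command to move; the robot and the scene stay as the last step left them, time stands still between calls to the robot, and variables do not carry over. Pictures are saved under pics/ and viewed, about 12 in all and at most 16, crops included, and the job is handed in when it is done.

```bash
ls; mkdir -p pics
python3 - <<'E'
from rig import env
import cv2,numpy as np
o=env.get_obs();print({k:np.round(v,3).tolist() for k,v in o.items()})
for n in("top","side"):
    cv2.imwrite(f"pics/{n}0.png",env.read_camera(n));c=env.get_calibration(n);print(n,c)
E
```

```text
pics
{'time_s': 0.0, 'joints': [1.032, 0.378, 0.08, 1.274, 0.0, 1.46], 'joint_vel': [0.0, -0.002, -0.0, -0.0, -0.0, -0.0], 'tau': [0.002, -46.36, 26.988, 0.021, 0.0, 0.0], 'position': [0.239, 0.522, 0.23], 'ee_rot': [[0.416, 0.909, -0.001], [0.909, -0.416, -0.002], [-0.002, -0.0, -1.0]], 'wrist_force': [-0.518, 0.91, 0.191], 'wrist_torque': [0.031, 0.003, -0.094], 'finger_gap': 0.997}
top {'mtx': array([[377.77715571,   0.        , 317.66479112],
       [  0.        , 377.77715571, 195.26892369],
       [  0.        ,   0.        ,   1.        ]]), 'R': array([[ 0.02513875, -0.99945717, -0.02129326],
       [-0.99796604, -0.02384167, -0.05912149],
       [ 0.05858173,  0.02273619, -0.99802367]]), 't': array([0.03541969, 0.60974571, 0.97763169])}
side {'mtx': array([[363.98937534,   0.        , 322.95038675],
       [  0.        , 363.98937534, 202.70880732],
       [  0.        ,   0.        ,   1.        ]]), 'R': array([[-0.99669946, -0.07862911,  0.02019054],
       [-0.06222603,  0.5802535 , -0.81205529],
       [ 0.05213556, -0.81063144, -0.58323113]]), 't': array([0.61974132, 0.08258105, 0.85901893])}
```

View pics/top0.png

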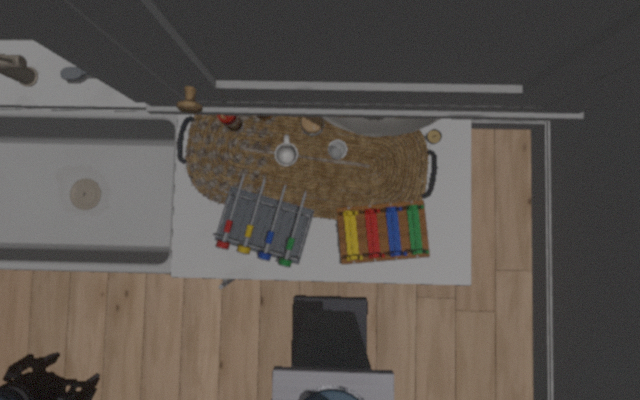

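View pics/side0.png

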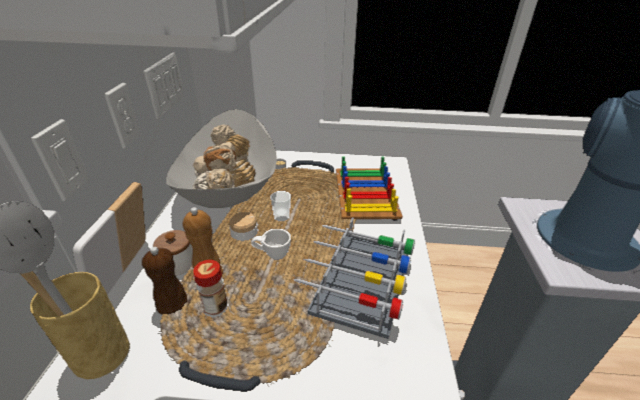

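```bash
cat > h.py <<'E'
from rig import env
import cv2,numpy as np
HUE={'red':[(0,8),(172,180)],'yellow':[(20,34)],'green':[(45,85)],'blue':[(100,130)]}
def cal(n):
    c=env.get_calibration(n);return c['mtx'],c['R'],c['t']
def proj(n,X):
    K,R,t=cal(n);p=(R@np.atleast_2d(X).T).T+t;p=p@K.T;return p[:,:2]/p[:,2:]
def ray(n,uv):
    K,R,t=cal(n);d=R.T@np.linalg.solve(K,[uv[0],uv[1],1.]);return -R.T@t,d/np.linalg.norm(d)
def onplane(n,uv,z):
    o,d=ray(n,uv);return o+d*(z-o[2])/d[2]
def tri(a,b):
    (o1,d1),(o2,d2)=ray('top',a),ray('side',b)
    s=np.linalg.lstsq(np.c_[d1,-d2],o2-o1,rcond=None)[0]
    p,q=o1+s[0]*d1,o2+s[1]*d2;return (p+q)/2,np.linalg.norm(p-q)
def blobs(img,col,box,mn=8,smin=110,vmin=50):
    h=cv2.cvtColor(img,cv2.COLOR_BGR2HSV);m=np.zeros(h.shape[:2],np.uint8)
    for a,b in HUE[col]: m|=cv2.inRange(h,(a,smin,vmin),(b,255,255))
    x0,y0,x1,y1=box;k=np.zeros_like(m);k[y0:y1,x0:x1]=m[y0:y1,x0:x1]
    n,l,s,c=cv2.connectedComponentsWithStats(k,connectivity=4)
    out=[]
    for i in range(1,n):
        if s[i,4]>=mn: out.append((c[i].round(2).tolist(),s[i].tolist()))
    return out
E
python3 - <<'E'
from h import *
t=cv2.imread('pics/top0.png');s=cv2.imread('pics/side0.png')
for c in HUE:
    print(c,'\n topR',blobs(t,c,(205,180,325,270)),'\n topD',blobs(t,c,(330,195,440,270)),'\n sideR',blobs(s,c,(330,225,425,330)),'\n sideD',blobs(s,c,(330,150,410,222)))
a=cv2.resize(t[165:275,205:440],None,fx=3.4,fy=3.4,interpolation=cv2.INTER_CUBIC)
b=cv2.resize(s[150:222,325:425],None,fx=3,fy=3,interpolation=cv2.INTER_CUBIC)
o=np.zeros((600,800,3),np.uint8);o[:a.shape[0],:a.shape[1]]=a;o[380:380+b.shape[0],:b.shape[1]]=b
b=cv2.resize(s[215:335,300:425],None,fx=1.8,fy=1.8,interpolation=cv2.INTER_CUBIC);o[380:380+b.shape[0],400:400+b.shape[1]]=b
cv2.imwrite('pics/c1.png',o)
E
```

```text
red 
 topR [([227.78, 225.81], [224, 220, 9, 12, 72]), ([222.38, 243.97], [217, 240, 12, 8, 68])] 
 topD [([372.51, 233.33], [364, 208, 22, 51, 643])] 
 sideR [([367.78, 299.57], [359, 293, 19, 15, 203]), ([394.94, 307.44], [389, 297, 13, 21, 181])] 
 sideD [([345.62, 186.31], [343, 177, 7, 22, 68]), ([373.82, 192.91], [351, 177, 43, 22, 366])]
yellow 
 topR [([248.69, 230.39], [245, 225, 9, 12, 74]), ([243.24, 248.82], [238, 245, 12, 8, 72])] 
 topD [([351.18, 234.94], [342, 210, 21, 51, 661])] 
 sideR [([373.01, 276.96], [365, 271, 18, 14, 181]), ([398.35, 283.92], [393, 275, 12, 19, 166])] 
 sideD [([375.0, 176.0], [370, 176, 11, 1, 11]), ([371.33, 204.64], [345, 188, 54, 24, 589])]
green 
 topR [([289.81, 243.17], [286, 238, 8, 11, 53]), ([284.71, 261.89], [280, 259, 11, 7, 45])] 
 topD [([414.19, 228.17], [407, 205, 15, 49, 424])] 
 sideR [([385.37, 240.72], [378, 236, 15, 11, 116]), ([408.17, 246.22], [404, 239, 10, 15, 103])] 
 sideD [([343.19, 161.69], [342, 157, 3, 9, 16]), ([368.34, 171.51], [348, 158, 38, 19, 232]), ([341.33, 172.13], [340, 169, 3, 7, 15])]
blue 
 topR [([269.24, 236.63], [266, 231, 8, 12, 67]), ([264.0, 255.26], [259, 252, 12, 7, 58])] 
 topD [([393.08, 230.77], [386, 207, 15, 49, 490])] 
 sideR [([379.45, 257.51], [372, 252, 17, 12, 152]), ([403.64, 263.6], [399, 255, 10, 18, 132])] 
 sideD [([343.92, 173.96], [342, 166, 6, 21, 53]), ([371.38, 181.58], [349, 166, 41, 21, 278])]
```

View pics/c1.png

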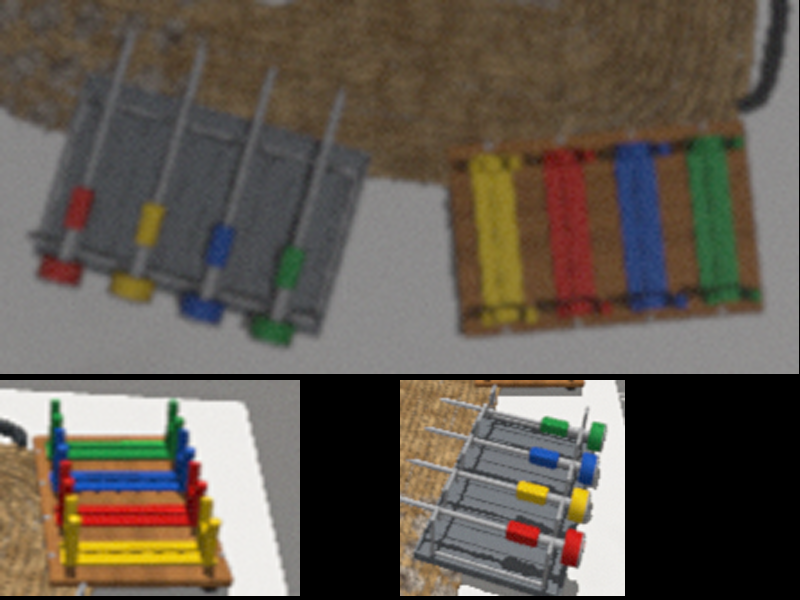

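```bash
cat > m.py <<'E'
from h import *
t=cv2.imread('pics/top0.png');s=cv2.imread('pics/side0.png')
print('cam',[(-cal(n)[1].T@cal(n)[2]).round(3) for n in('top','side')])
G={}
for c in HUE:
    T=sorted(blobs(t,c,(205,180,325,270)),key=lambda b:b[0][1]);S=sorted(blobs(s,c,(330,225,425,330)),key=lambda b:b[0][0])
    g,e=tri(T[0][0],S[0][0]);hd,e2=tri(T[1][0],S[1][0]);gp=onplane('top',T[0][0],.0585);G[c]=gp
    v=g-hd;print(c,'grip tri',g.round(4),round(e,4),'head',hd.round(4),'len',np.linalg.norm(v).round(3),'ang',np.degrees(np.arctan2(v[1],v[0])).round(1),'plane',gp.round(4))
k=np.array([G[c][:2] for c in('red','yellow','blue','green')]);d=(k[3]-k[0])/3;print('rack row ang',np.degrees(np.arctan2(d[0],-d[1])),np.diff(k,axis=0).round(4),np.linalg.norm(d))
F={}
def plane(n,a,b):
    o,d1=ray(n,a);_,d2=ray(n,b);v=np.cross(d1,d2);return v/np.linalg.norm(v),o
for c in('yellow','red','blue','green'):
    def mask(im):
        h=cv2.cvtColor(im,cv2.COLOR_BGR2HSV);m=np.zeros(h.shape[:2],np.uint8)
        for a,b in HUE[c]: m|=cv2.inRange(h,(a,110,40),(b,255,255))
        return m
    m=mask(t);R=np.arange(217,247);mid=[np.flatnonzero(m[r,330:440]).mean()+330 for r in R];p=np.polyfit(R,mid,1)
    w=np.mean([m[r,330:440].sum()/255 for r in R])
    col=m.copy()
    rows=[r for r in range(195,270) if m[r,int(round(np.polyval(p,r)))]]
    a,b=(np.polyval(p,rows[0]-.5),rows[0]-.5),(np.polyval(p,rows[-1]+.5),rows[-1]+.5)
    ms=mask(s);y0,y1={'yellow':(201,215),'red':(189,201),'blue':(178,188),'green':(167,177)}[c]
    C=np.arange(355,384);q=np.polyfit(C,[np.flatnonzero(ms[y0:y1,x]).mean()+y0 for x in C],1)
    n1,o1=plane('top',a,b);n2,o2=plane('side',(355,np.polyval(q,355)),(384,np.polyval(q,384)))
    d=np.cross(n1,n2);d/=np.linalg.norm(d);d*=np.sign(d[0])
    z=[]
    for uv in(a,b):
        o,r=ray('top',uv);P=o+r*(n2@(o2-o))/(n2@r);z.append(P)
    U,L=[onplane('top',x,.024) for x in(a,b)]
    v=U-L;u=v/np.linalg.norm(v);org=(U+L)/2-.024*u;F[c]=org
    print(c,'w',w,'len',np.linalg.norm(v).round(4),'ang',np.degrees(np.arctan2(v[1],v[0])).round(2),'origin',org.round(4),'tri ends',z[0].round(4),z[1].round(4))
k=np.array([F[c][:2] for c in('yellow','red','blue','green')]);d=(k[3]-k[0])/3;print('dock row ang',np.degrees(np.arctan2(d[0],-d[1])),np.diff(k,axis=0).round(4),np.linalg.norm(d))
E
python3 m.py
```

```text
cam [array([0.55 , 0.028, 1.013]), array([0.578, 0.697, 0.556])]
red grip tri [0.5232 0.2766 0.0523] 0.0003 head [0.477  0.2887 0.0519] len 0.048 ang -14.7 plane [0.5235 0.275  0.0585]
yellow grip tri [0.5126 0.2228 0.0522] 0.0009 head [0.4664 0.235  0.0518] len 0.048 ang -14.8 plane [0.5133 0.2214 0.0585]
green grip tri [0.4832 0.1172 0.0508] 0.0006 head [0.4364 0.1287 0.0501] len 0.048 ang -13.8 plane [0.484  0.1165 0.0585]
blue grip tri [0.4982 0.1699 0.052 ] 0.0009 head [0.4515 0.1816 0.0516] len 0.048 ang -14.1 plane [0.499  0.1689 0.0585]
rack row ang -13.988851305243752 [[-0.0102 -0.0535]
 [-0.0143 -0.0526]
 [-0.015  -0.0524]] 0.0544532951828477
yellow w 13.266666666666667 len 0.1295 ang 1.78 origin [ 0.4846 -0.0448  0.024 ] tri ends [ 0.5736 -0.0429  0.0118] [ 0.4438 -0.0462  0.0225]
red w 12.4 len 0.1273 ang 6.34 origin [ 0.49   -0.0961  0.024 ] tri ends [ 0.5771 -0.0866  0.0217] [ 0.4503 -0.1008  0.0215]
blue w 10.433333333333334 len 0.122 ang 6.62 origin [ 0.4965 -0.1506  0.024 ] tri ends [ 0.5811 -0.1415  0.0201] [ 0.4595 -0.1555  0.0207]
green w 9.3 len 0.1246 ang 6.65 origin [ 0.5018 -0.2051  0.024 ] tri ends [ 0.5878 -0.1969  0.0163] [ 0.464  -0.2091  0.026 ]
dock row ang 6.117271567038049 [[ 0.0053 -0.0513]
 [ 0.0066 -0.0545]
 [ 0.0053 -0.0545]] 0.05375371033113721
```

```bash
cat > go.py <<'E'
import sys
from rig import env
import numpy as np
x,y,z,yaw=map(float,sys.argv[1:5])
o=env.get_obs();R=np.array(o['ee_rot']);p=np.array(o['position'])
cy=np.degrees(np.arctan2(R[1,0],R[0,0]))
print('t',round(o['time_s'],2),'pos',p.round(4),'yaw',cy.round(2),'tilt',R[:,2].round(3),'j',np.round(o['joints'],2),'gap',round(o['finger_gap']*85.4,1),'F',np.round(o['wrist_force'],1))
a=np.radians(yaw);Rt=np.array([[np.cos(a),np.sin(a),0],[np.sin(a),-np.cos(a),0],[0,0,-1]])
d=np.array([x,y,z])-p
print('roll',round(cy-yaw,2),'shift before roll mm',(R.T@d*1e3).round(1),'after roll mm',(Rt.T@d*1e3).round(1))
E
python3 go.py .5235 .2755 .13 75.8
```

```text
t 0.1 pos [0.2388 0.5224 0.2305] yaw 65.43 tilt [-0.001 -0.002 -1.   ] j [ 1.03  0.38  0.08  1.27 -0.    1.46] gap 85.2 F [-0.9 -0.6 -0.6]
roll -10.37 shift before roll mm [-106.   361.6  100.6] after roll mm [-169.6  336.6  100.5]
```

```bash
python3 -m pendant '[0,0,0,-10.4, -0.024,0.048,0,0, -0.024,0.048,0,0, -0.024,0.048,0,0, -0.024,0.048,0.02,0, -0.024,0.048,0.02,0, -0.024,0.048,0.03,0, -0.0256,0.0486,0.03,0]' 0.034; python3 go.py .5235 .2755 .033 75.8; python3 -m pendant '[0,0,0,0, 0,0,0,0, 0,0,0,0, 0,0,0,0, 0,0,0,0, 0,0,0,0, 0,0,0,0, 0,0,0,0]'; python3 go.py .5235 .2755 .033 75.8
python3 - <<'E'
from h import *
t=env.read_camera('top');s=env.read_camera('side')
a=cv2.resize(t[170:290,180:340],None,fx=3,fy=3,interpolation=cv2.INTER_CUBIC);b=cv2.resize(s[210:340,280:420],None,fx=2.2,fy=2.2)
o=np.zeros((400,800,3),np.uint8);o[:a.shape[0],:a.shape[1]]=a;o[:b.shape[0],482:482+b.shape[1]]=b
cv2.imwrite('pics/a1.png',o)
E
```

```text
time_s: 1.1
position: [0.5249, 0.2749, 0.1302]
ee_rot: [[0.245, 0.97, -0.0], [0.97, -0.245, 0.0], [0.0, -0.0, -1.0]]
wrist_force: [1.5, 1.0, -0.3]
finger_gap: 0.401
t 1.1 pos [0.5249 0.2749 0.1302] yaw 75.84 tilt [-0.  0. -1.] j [ 0.38  0.46 -0.06  1.05  0.    0.62] gap 34.2 F [ 1.5  1.  -0.3]
roll 0.04 shift before roll mm [ 0.2 -1.5 97.2] after roll mm [ 0.2 -1.5 97.2]
time_s: 2.1
position: [0.5239, 0.2762, 0.1313]
ee_rot: [[0.245, 0.97, 0.0], [0.97, -0.245, 0.0], [0.0, -0.0, -1.0]]
wrist_force: [0.3, 0.3, 1.2]
finger_gap: 0.397
t 2.1 pos [0.5239 0.2762 0.1313] yaw 75.83 tilt [ 0.  0. -1.] j [ 0.38  0.46 -0.06  1.05  0.    0.63] gap 33.9 F [0.3 0.3 1.2]
roll 0.03 shift before roll mm [-0.8 -0.2 98.3] after roll mm [-0.8 -0.2 98.3]
```

View pics/a1.png

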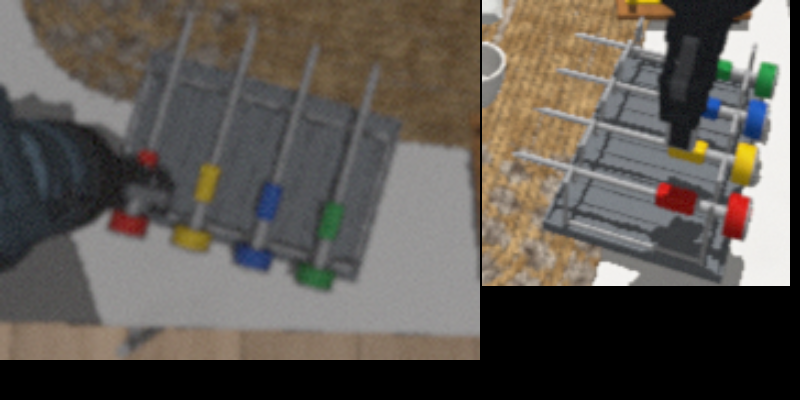

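Run:
```python
from h import *
p=np.array([.5239,.2762,.1313]);u=np.array([.245,.97,0])
for n in('top','side'): print(n,proj(n,[p,p+.017*u,p-.017*u, [.5235,.2755,.0595]]).round(1).tolist())
```

```text
top [[219.2, 226.3], [212.3, 224.3], [226.2, 228.3], [227.5, 225.8]]
side [[371.7, 267.1], [369.4, 274.5], [374.0, 260.0], [367.9, 296.3]]
```

```bash
python3 -m pendant '[-0.0008,0,0.01,0, 0,0,0.015,0, 0,0,0.015,0, 0,0,0.012,0, 0,0,0.008,0, 0,0,0,0, 0,0,0,0, 0,0,0,0]'; python3 go.py .5235 .2755 .033 75.8
python3 - <<'E'
from h import *
s=env.read_camera('side');p=np.array(env.get_obs()['position']);u=np.array([.245,.97,0]);v=np.array([.97,-.245,0])
print(proj('side',[p+.017*u,p+.017*u+.011*v,p+.017*u-.011*v,[.5235,.2755,.0595]]))
a=s[240:330,330:420].copy()
cv2.imwrite('pics/a2.png',cv2.resize(a,None,fx=6,fy=6,interpolation=cv2.INTER_CUBIC))
E
```

```text
time_s: 3.2
position: [0.5242, 0.2756, 0.072]
ee_rot: [[0.245, 0.97, 0.001], [0.97, -0.245, 0.001], [0.001, 0.001, -1.0]]
wrist_force: [0.6, -0.9, 0.6]
finger_gap: 0.395
t 3.2 pos [0.5242 0.2756 0.072 ] yaw 75.83 tilt [ 0.001  0.001 -1.   ] j [ 0.38  0.5  -0.15  0.92  0.    0.62] gap 33.8 F [ 0.6 -0.9  0.6]
roll 0.03 shift before roll mm [-0.4 -0.7 39. ] after roll mm [-0.3 -0.7 39. ]
[[365.84839296 298.98691023]
 [359.4418215  297.22652832]
 [372.31300955 300.76324163]
 [367.85412736 296.30050708]]
```

View pics/a2.png

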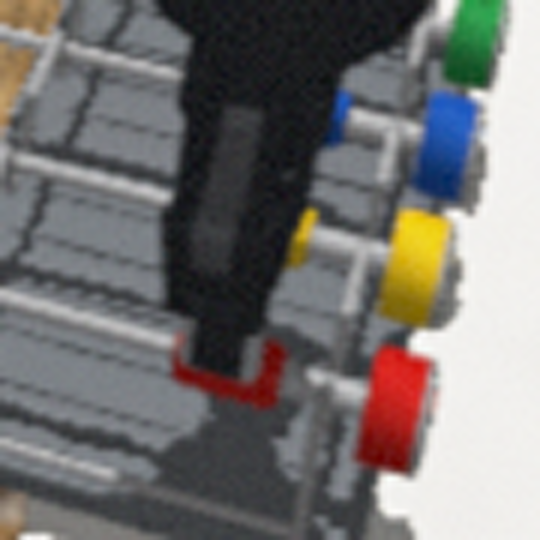

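```bash
python3 -m pendant '[0,0.0015,0.01,0, 0,0,0.012,0, 0,0,0.010,0, 0,0,0.007,0, 0,0,0,0, 0,0,0,0, 0,0,0,0, 0,0,0,0]'; python3 go.py .5255 .2755 .033 75.8;python3 -m pendant '[0,0,0,0, 0,0,0,0, 0,0,0,0, 0,0,0,0, 0,0,0,0, 0,0,0,0, 0,0,0,0, 0,0,0,0]' 0;python3 go.py .5255 .2755 .033 75.8
```

```text
time_s: 4.25
position: [0.5254, 0.2752, 0.0328]
ee_rot: [[0.245, 0.97, 0.001], [0.97, -0.245, 0.0], [0.001, 0.001, -1.0]]
wrist_force: [-0.1, -0.2, -0.5]
finger_gap: 0.396
t 4.25 pos [0.5254 0.2752 0.0328] yaw 75.83 tilt [ 0.001  0.    -1.   ] j [ 0.38  0.54 -0.2   0.83  0.    0.62] gap 33.9 F [-0.1 -0.2 -0.5]
roll 0.03 shift before roll mm [ 0.3 -0.  -0.2] after roll mm [ 0.3 -0.  -0.2]
time_s: 5.25
position: [0.5254, 0.2752, 0.0326]
ee_rot: [[0.245, 0.97, 0.001], [0.97, -0.245, 0.0], [0.001, 0.0, -1.0]]
wrist_force: [0.8, 0.9, 3.2]
finger_gap: 0.163
t 5.25 pos [0.5254 0.2752 0.0326] yaw 75.83 tilt [ 0.001  0.    -1.   ] j [ 0.38  0.54 -0.2   0.83  0.    0.62] gap 13.9 F [0.8 0.9 3.2]
roll 0.03 shift before roll mm [ 0.3  0.  -0.4] after roll mm [ 0.3  0.  -0.4]
```

```bash
python3 -m pendant '[0,0,-0.003,0, 0,0,-0.008,0, 0,0,-0.015,0, 0,0,-0.02,0, 0,0,-0.02,0, 0,0,-0.015,0, 0,0,-0.012,0, 0,0,-0.007,0]'; python3 go.py .5255 .2755 .033 75.8
python3 - <<'E'
from h import *
o=env.get_obs();print(env.get_obs()['wrist_torque'])
for n in('top','side'):
    im=env.read_camera(n);print(n,blobs(im,'red',(180,170,330,285) if n=='top' else (300,190,480,330)))
    cv2.imwrite(f'pics/{n}_l1.png',im)
cv2.imwrite('pics/a3.png',cv2.resize(im[180:320,260:460],None,fx=4,fy=4,interpolation=cv2.INTER_CUBIC))
E
```

```text
time_s: 6.25
position: [0.5253, 0.2751, 0.1332]
ee_rot: [[0.245, 0.97, 0.001], [0.97, -0.245, 0.0], [0.0, 0.001, -1.0]]
wrist_force: [0.0, -0.0, -0.1]
finger_gap: 0.162
t 6.25 pos [0.5253 0.2751 0.1332] yaw 75.83 tilt [ 0.001  0.    -1.   ] j [ 0.38  0.46 -0.06  1.06  0.    0.62] gap 13.8 F [ 0.  -0.  -0.1]
roll 0.03 shift before roll mm [  0.4   0.  100.2] after roll mm [4.000e-01 1.000e-01 1.002e+02]
[ 0.03340261 -0.02632625 -0.01315418]
top [([210.86, 247.6], [204, 244, 14, 8, 86])]
side [([344.18, 194.18], [343, 190, 3, 9, 22]), ([352.96, 194.14], [351, 191, 5, 8, 28]), ([380.83, 259.62], [379, 254, 5, 12, 48]), ([403.67, 264.68], [397, 254, 14, 23, 221])]
```

View pics/a3.png

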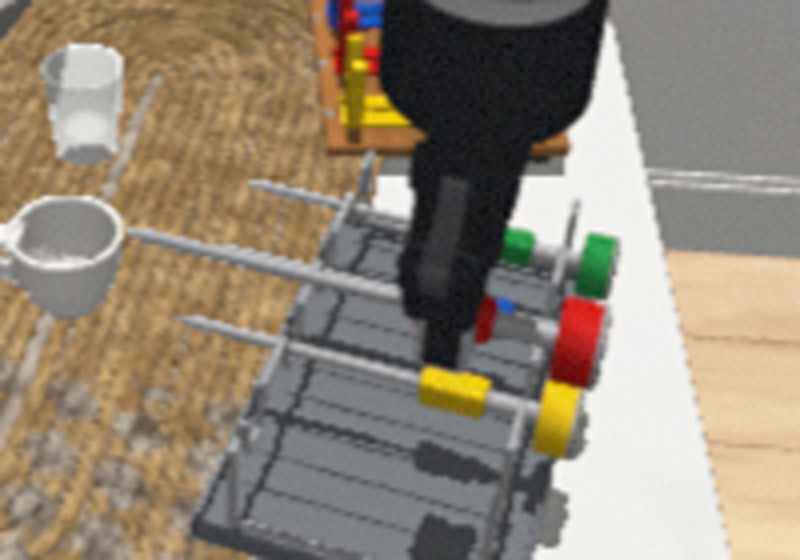

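```bash
python3 - <<'E'
from h import *
p,e=tri((210.86,247.6),(403.67,264.68));print(p.round(4),e)
g=np.array([.5253,.2751,.152]);v=np.array([.97,-.245,0]);print((p-g)@v,(p-g)[2],(p-g)@np.array([.245,.97,0]))
# rack: head tri - camera
print((np.array([.477,.2887,.0519])-[.5253,.2751,.0518])@v)
# tip by side: point on axis
for k in(.13,.141,.15): print(k,proj('side',[g+v*(k-.002)]))
E
python3 go.py .492 -.0960 .133 96.3
```

```text
[0.4764 0.2873 0.1525] 0.0014133974199496597
-0.05036668065562708 0.0005449501956994174 -0.00017990206735694602
-0.05018300000000001
0.13 [[296.74747069 238.80886846]]
0.141 [[290.63968362 237.31585615]]
0.15 [[285.68312095 236.10425382]]
t 6.35 pos [0.5255 0.2752 0.133 ] yaw 75.83 tilt [ 0.001  0.    -1.   ] j [ 0.38  0.46 -0.06  1.06  0.    0.62] gap 13.7 F [ 0.4  0.6 -0.4]
roll -20.47 shift before roll mm [-3.681e+02  5.840e+01 -2.000e-01] after roll mm [-365.3  -74.1    0. ]
```

```bash
python3 -m pendant '[0,0,0,-5, 0,0,0,-10.5, 0,0,0,-5, -0.01,-0.008,0,0, -0.025,-0.008,0,0, -0.04,-0.008,0,0, -0.045,-0.008,0,0, -0.045,-0.008,0,0]'; python3 -m pendant '[-0.045,-0.008,0,0, -0.045,-0.008,0,0, -0.045,-0.008,0,0, -0.035,-0.008,0,0, -0.02,-0.002,0,0, -0.01,0,0,0, 0,0,0,0, 0,0,0,0]';  python3 go.py .4915 -.0960 .133 96.3
python3 - <<'E'
from h import *
for n in('top','side'):
    im=env.read_camera(n);cv2.imwrite(f'pics/{n}_d1.png',im)
    if n=='top': t=im
    print(n,blobs(im,'red',(330,180,440,285) if n=='top' else (330,100,480,215)))
a=cv2.resize(t[180:280,320:450],None,fx=3,fy=3,interpolation=cv2.INTER_CUBIC);b=cv2.resize(im[110:230,310:440],None,fx=3,fy=3,interpolation=cv2.INTER_CUBIC)
o=np.zeros((370,800,3),np.uint8);o[:a.shape[0],:a.shape[1]]=a;o[:b.shape[0],400:400+b.shape[1]]=b
cv2.imwrite('pics/a4.png',o)
E
```

```text
time_s: 7.35
position: [0.5023, 0.1048, 0.1319]
ee_rot: [[-0.109, 0.994, -0.001], [0.994, 0.109, -0.0], [-0.0, -0.001, -1.0]]
wrist_force: [0.8, -0.4, -0.3]
finger_gap: 0.162
time_s: 8.35
position: [0.4916, -0.0951, 0.1322]
ee_rot: [[-0.111, 0.994, -0.0], [0.994, 0.111, 0.001], [0.001, -0.0, -1.0]]
wrist_force: [0.2, -0.6, -1.3]
finger_gap: 0.166
t 8.35 pos [ 0.4916 -0.0951  0.1322] yaw 96.36 tilt [-0.     0.001 -1.   ] j [-0.32  0.28 -0.32  0.97  0.   -0.43] gap 14.1 F [ 0.2 -0.6 -1.3]
roll 0.06 shift before roll mm [-0.9 -0.2 -0.8] after roll mm [-0.9 -0.2 -0.8]
top [([370.12, 224.05], [364, 208, 14, 36, 337]), ([378.89, 210.33], [378, 209, 3, 4, 9])]
side [([402.64, 150.1], [399, 144, 8, 13, 98]), ([377.22, 150.22], [377, 147, 2, 8, 9]), ([345.58, 186.45], [343, 177, 7, 22, 69]), ([373.9, 192.92], [351, 177, 43, 22, 362])]
```

View pics/a4.png

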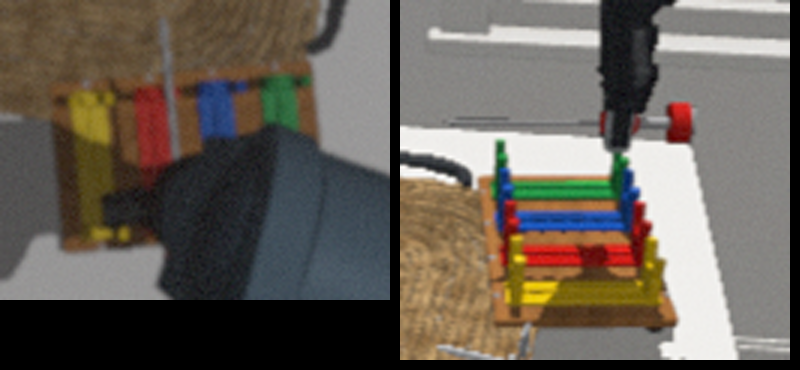

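Run:
```python
from h import *
s=cv2.imread('pics/side0.png');t=cv2.imread('pics/top0.png')
a=np.radians(6.3);v=np.array([np.cos(a),np.sin(a),0]);u=np.array([-v[1],v[0],0])
S={'yellow':(.484,-.0415),'red':(.490,-.0961),'blue':(.4962,-.1506),'green':(.502,-.2051)}
a=s[150:222,330:410];A=cv2.resize(a,None,fx=6,fy=6,interpolation=cv2.INTER_CUBIC)
b=t[195:270,330:440];B=cv2.resize(b,None,fx=6,fy=6,interpolation=cv2.INTER_CUBIC)
for c,xy in S.items():
    o=np.array([*xy,.02])
    for n,I,(x0,y0) in(('side',A,(330,150)),('top',B,(330,195))):
        for fx in(-.032,.08):
            for y in(-.016,.016):
                for dx in(-.005,.005):
                    q=proj(n,[o+v*(fx+dx)+u*y+[0,0,.048]])[0];cv2.circle(I,(int((q[0]-x0+.5)*6),int((q[1]-y0+.5)*6)),2,(255,255,255),-1)
        for x in(-.04,.088):
            for y in(-.015,.015):
                q=proj(n,[o+v*x+u*y+[0,0,.004]])[0];cv2.circle(I,(int((q[0]-x0+.5)*6),int((q[1]-y0+.5)*6)),2,(255,0,255),-1)
cv2.imwrite('pics/a5.png',A);cv2.imwrite('pics/a6.png',B)
```

```text
(no output)
```

View pics/a5.png

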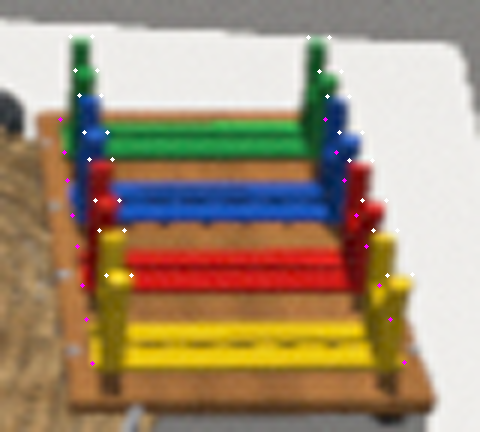

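View pics/a6.png

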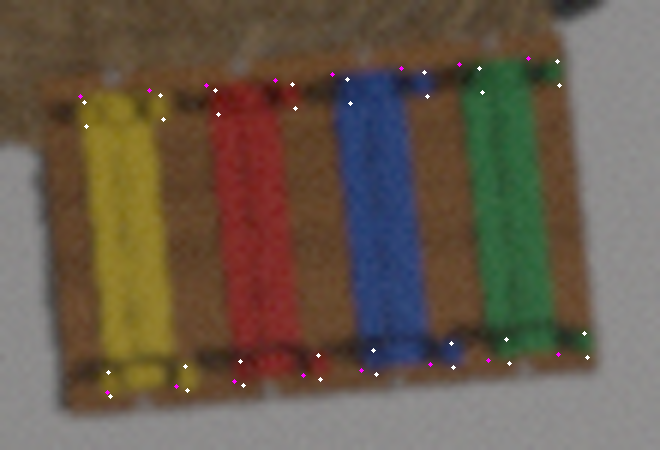

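```bash
python3 -m pendant '[-0.0008,0,0.008,0, 0,0,0.015,0, 0,0,0.017,0, 0,0,0.012,0, 0,0,0.006,0, 0,0,0.002,0, 0,0,0,0, 0,0,0,0]'; python3 -m pendant '[0,0,0.006,0, 0,0,0.008,0, 0,0,0.008,0, 0,0,0.007,0, 0,0,0.005,0, 0,0,0.003,0, 0,0,0,0, 0,0,0,0]';  python3 go.py .4915 -.0960 .0335 96.3
```

```text
time_s: 9.45
position: [0.4924, -0.0968, 0.0729]
ee_rot: [[-0.11, 0.994, 0.001], [0.994, 0.11, -0.0], [-0.0, 0.001, -1.0]]
wrist_force: [-0.2, 0.0, -0.4]
finger_gap: 0.171
time_s: 10.45
position: [0.4922, -0.0967, 0.0356]
ee_rot: [[-0.11, 0.994, 0.0], [0.994, 0.11, -0.0], [-0.0, 0.0, -1.0]]
wrist_force: [0.1, 0.2, -0.2]
finger_gap: 0.166
t 10.45 pos [ 0.4922 -0.0967  0.0356] yaw 96.33 tilt [ 0. -0. -1.] j [-0.32  0.38 -0.45  0.73  0.   -0.43] gap 14.2 F [ 0.1  0.2 -0.2]
roll 0.03 shift before roll mm [ 0.8 -0.6  2.1] after roll mm [ 0.8 -0.6  2.1]
```

```bash
python3 -m pendant '[0.0006,0,0.001,0, 0,0,0.001,0, 0,0,0.0005,0, 0,0,0,0, 0,0,0,0, 0,0,0,0, 0,0,0,0, 0,0,0,0]';python3 -m pendant '[0,0,0,0, 0,0,0,0, 0,0,0,0, 0,0,0,0, 0,0,0,0, 0,0,-0.003,0, 0,0,-0.01,0, 0,0,-0.02,0]' 0.034;python3 -m pendant '[0,0,-0.02,0, 0,0,-0.02,0, 0,0,-0.02,0, 0,0,-0.01,0, 0.02,0,0,0, 0.04,0,0,10.25, 0.05,0,0,10.25, 0,0,0,0]'; python3 go.py .5003 .1690 .13 75.8
python3 - <<'E'
from h import *
for n in('top','side'):
    im=env.read_camera(n);cv2.imwrite(f'pics/{n}_r1.png',im)
    if n=='top': t=im
a=cv2.resize(t[160:280,200:450],None,fx=3.2,fy=3,interpolation=cv2.INTER_CUBIC);b=cv2.resize(im[110:330,290:440],None,fx=1.5,fy=1,interpolation=cv2.INTER_CUBIC)
b=im[110:330,290:440]
o=np.zeros((600,800,3),np.uint8);o[:360]=a;o[370:590,:150]=b;c=cv2.resize(im[150:222,325:425],None,fx=3,fy=3,interpolation=cv2.INTER_CUBIC);o[370:586,200:500]=c
cv2.imwrite('pics/a7.png',o)
E
```

```text
time_s: 11.45
position: [0.4919, -0.096, 0.0329]
ee_rot: [[-0.11, 0.994, 0.0], [0.994, 0.11, 0.0], [0.0, 0.0, -1.0]]
wrist_force: [-0.3, 0.1, 1.4]
finger_gap: 0.162
time_s: 12.45
position: [0.4912, -0.0959, 0.0661]
ee_rot: [[-0.11, 0.994, -0.001], [0.994, 0.11, 0.001], [0.001, -0.001, -1.0]]
wrist_force: [-0.5, -0.4, 1.2]
finger_gap: 0.397
time_s: 13.45
position: [0.4872, 0.0158, 0.1349]
ee_rot: [[0.235, 0.972, -0.002], [0.972, -0.235, 0.001], [0.001, -0.002, -1.0]]
wrist_force: [0.3, -0.8, -0.3]
finger_gap: 0.398
t 13.45 pos [0.4872 0.0158 0.1349] yaw 76.4 tilt [-0.002  0.001 -1.   ] j [-0.1   0.26 -0.34  0.97  0.    0.14] gap 34.0 F [ 0.3 -0.8 -0.3]
roll 0.6 shift before roll mm [152.  -23.3   5.1] after roll mm [151.7 -24.9   4.9]
```

View pics/a7.png

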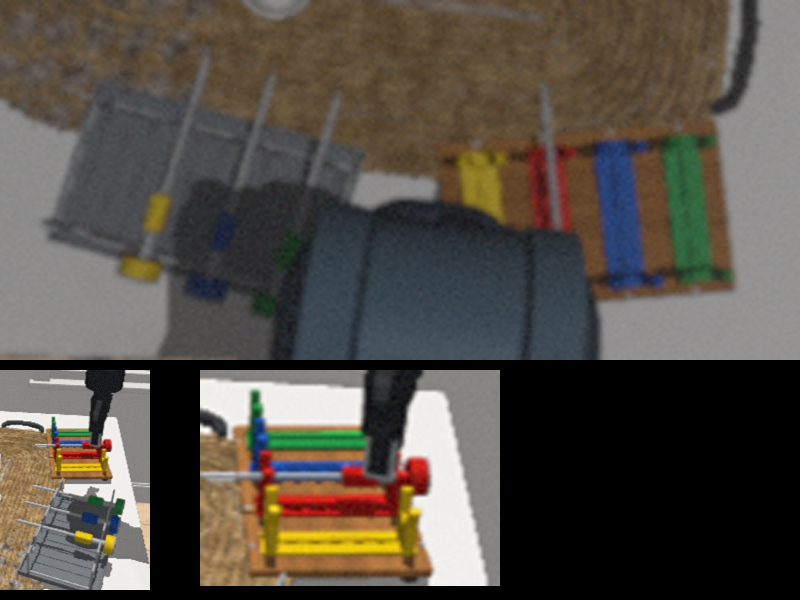

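```bash
python3 -m pendant '[0.03,-0.005,0,0.5, 0.04,-0.007,0,0, 0.04,-0.007,0,0, 0.03,-0.005,0.002,0, 0.012,-0.001,0.003,0, 0,0,0,0, 0,0,0,0, 0,0,0,0]' ; python3 go.py .5004 .1686 .033 75.8
python3 - <<'E'
from h import *
T=env.read_camera('top');S=env.read_camera('side')
b=[x for x in blobs(S,'red',(330,150,430,222))];print(b)
print('top red',blobs(T,'red',(330,190,450,290)))
E
```

```text
time_s: 14.55
position: [0.502, 0.1646, 0.1309]
ee_rot: [[0.25, 0.968, -0.0], [0.968, -0.25, -0.0], [-0.0, 0.0, -1.0]]
wrist_force: [0.2, 0.2, 0.6]
finger_gap: 0.402
t 14.55 pos [0.502  0.1646 0.1309] yaw 75.5 tilt [-0. -0. -1.] j [ 0.2   0.34 -0.25  0.99 -0.    0.45] gap 34.3 F [0.2 0.2 0.6]
roll -0.3 shift before roll mm [ 3.5 -2.6 97.9] after roll mm [ 3.5 -2.6 97.9]
[([345.68, 186.44], [343, 177, 7, 22, 68]), ([373.83, 185.24], [371, 182, 6, 8, 29]), ([399.36, 187.0], [398, 184, 3, 7, 14]), ([363.47, 194.4], [351, 191, 26, 8, 187])]
top red [([372.72, 237.14], [364, 209, 22, 57, 582])]
```

```bash
python3 -m pendant '[0.0035,-0.0026,0.008,-0.3, 0,0,0.017,0, 0,0,0.025,0, 0,0,0.021,0, 0,0,0.012,0, 0,0,0.008,0, 0,0,0.004,0, 0,0,0,0]' ; python3 go.py .5004 .1686 .033 75.8; python3 -m pendant '[0,0,0.0018,0, 0,0,0,0, 0,0,0,0, 0,0,0,0, 0,0,0,0, 0,0,0,0, 0,0,0,0, 0,0,0,0]' - ; python3 go.py .5004 .1686 .033 75.8
```

```text
time_s: 15.65
position: [0.5006, 0.1698, 0.036]
ee_rot: [[0.244, 0.97, 0.0], [0.97, -0.244, 0.0], [0.0, 0.0, -1.0]]
wrist_force: [-0.5, -1.1, -0.1]
finger_gap: 0.397
t 15.65 pos [0.5006 0.1698 0.036 ] yaw 75.89 tilt [ 0.  0. -1.] j [ 0.21  0.43 -0.38  0.76  0.    0.45] gap 33.9 F [-0.5 -1.1 -0.1]
roll 0.09 shift before roll mm [-1.2  0.1  3. ] after roll mm [-1.2  0.1  3. ]
time_s: 16.65
position: [0.5004, 0.1697, 0.0341]
ee_rot: [[0.244, 0.97, 0.0], [0.97, -0.244, 0.0], [0.0, 0.0, -1.0]]
wrist_force: [0.6, 0.2, -0.5]
finger_gap: 0.399
t 16.65 pos [0.5004 0.1697 0.0341] yaw 75.89 tilt [ 0.  0. -1.] j [ 0.21  0.43 -0.38  0.76  0.    0.45] gap 34.0 F [ 0.6  0.2 -0.5]
roll 0.09 shift before roll mm [-1.   0.3  1.1] after roll mm [-1.   0.3  1.1]
```

```bash
python3 -m pendant '[-0.001,0,0.001,0, 0,0,0,0, 0,0,0,0, 0,0,0,0, 0,0,0,0, 0,0,0,0, 0,0,0,0, 0,0,0,0]' 0; python3 -m pendant '[0,0,-0.003,0, 0,0,-0.008,0, 0,0,-0.015,0, 0,0,-0.02,0, 0,0,-0.02,0, 0,0,-0.015,0, 0,0,-0.012,0, 0,0,-0.007,0]'; python3 go.py .4977 -.1505 .133 96.3
cat > lev.py <<'E'
import sys
from h import *
c=sys.argv[1];o=env.get_obs();g=np.array(o['position'])+[0,0,.019];R=np.array(o['ee_rot']);T=env.read_camera('top');S=env.read_camera('side')
h=g-.049*R[:,1]
pt,ps=proj('top',[h])[0],proj('side',[h])[0]
def near(im,p):
    b=blobs(im,c,(150,100,500,340),mn=20);return min(b,key=lambda x:np.hypot(*(np.array(x[0])-p)))
a,b=near(T,pt),near(S,ps);print('exp',pt.round(1),ps.round(1),'seen',a,b)
P,e=tri(a[0],b[0]);d=P-g;print('head along',(d@R[:,1]).round(4),'lat',(d@R[:,0]).round(4),'dz',d[2].round(4),'err',round(e,4))
E
python3 lev.py blue
```

```text
time_s: 17.65
position: [0.5002, 0.1687, 0.0331]
ee_rot: [[0.244, 0.97, 0.0], [0.97, -0.244, 0.0], [0.0, 0.0, -1.0]]
wrist_force: [-0.2, -0.1, 1.1]
finger_gap: 0.162
time_s: 18.65
position: [0.5003, 0.1688, 0.1339]
ee_rot: [[0.244, 0.97, 0.001], [0.97, -0.244, 0.0], [0.0, 0.001, -1.0]]
wrist_force: [-0.7, 0.6, -0.8]
finger_gap: 0.167
t 18.65 pos [0.5003 0.1688 0.1339] yaw 75.89 tilt [ 0.001  0.    -1.   ] j [ 0.21  0.33 -0.24  0.99  0.    0.45] gap 14.3 F [-0.7  0.6 -0.8]
roll -20.41 shift before roll mm [-310.3   75.3    0.8] after roll mm [-317.1  -37.6    0.9]
exp [257.2 259.1] [411.4 222.5] seen ([393.0, 230.75], [386, 207, 15, 49, 488]) ([412.28, 222.78], [408, 214, 10, 19, 138])
head along 0.0248 lat -0.3218 dz -0.2428 err 0.1473
```

```bash
python3 -m pendant '[0,0,0,-5, 0,0,0,-10.4, 0,0,0,-5, -0.01,-0.0045,0,0, -0.025,-0.0045,0,0, -0.04,-0.0045,0,0, -0.045,-0.0045,0,0, -0.045,-0.0045,0,0]'; python3 -m pendant '[-0.045,-0.004,0,0, -0.045,-0.004,0,0, -0.035,-0.004,0,0, -0.018,-0.003,0,0, -0.009,0,0,0, 0,0,0,0, 0,0,0,0, 0,0,0,0]';  python3 go.py .4977 -.1505 .0335 96.3; python3 lev.py blue
```

```text
time_s: 19.75
position: [0.495, 0.0005, 0.1327]
ee_rot: [[-0.108, 0.994, -0.001], [0.994, 0.108, -0.0], [-0.0, -0.001, -1.0]]
wrist_force: [1.0, -0.1, -1.0]
finger_gap: 0.164
time_s: 20.75
position: [0.4976, -0.1495, 0.133]
ee_rot: [[-0.111, 0.994, -0.0], [0.994, 0.111, 0.0], [0.0, -0.0, -1.0]]
wrist_force: [0.8, 0.4, -0.9]
finger_gap: 0.167
t 20.75 pos [ 0.4976 -0.1495  0.133 ] yaw 96.37 tilt [-0.  0. -1.] j [-0.41  0.32 -0.27  0.99  0.   -0.53] gap 14.3 F [ 0.8  0.4 -0.9]
roll 0.07 shift before roll mm [-1.   0.  99.5] after roll mm [-1.   0.  99.5]
exp [406.  264.9] [397.2 139.9] seen ([403.59, 265.78], [400, 263, 8, 7, 46]) ([398.31, 139.96], [395, 134, 8, 13, 89])
head along -0.0501 lat 0.006 dz 0.0027 err 0.0001
```

```bash
python3 -m pendant '[-0.001,0,0.008,0, 0,0,0.015,0, 0,0,0.017,0, 0,0,0.012,0, 0,0,0.006,0, 0,0,0.002,0, 0,0,0,0, 0,0,0,0]'; python3 -m pendant '[0,0,0.006,0, 0,0,0.008,0, 0,0,0.008,0, 0,0,0.007,0, 0,0,0.005,0, 0,0,0.003,0, 0,0,0,0, 0,0,0,0]';  python3 go.py .4977 -.1505 .0335 96.3
```

```text
time_s: 21.85
position: [0.4981, -0.1517, 0.0736]
ee_rot: [[-0.109, 0.994, 0.001], [0.994, 0.109, -0.0], [-0.0, 0.001, -1.0]]
wrist_force: [0.7, -0.2, -1.3]
finger_gap: 0.162
time_s: 22.85
position: [0.4979, -0.1516, 0.0362]
ee_rot: [[-0.11, 0.994, 0.0], [0.994, 0.11, -0.0], [-0.0, 0.0, -1.0]]
wrist_force: [0.6, -0.4, -0.3]
finger_gap: 0.165
t 22.85 pos [ 0.4979 -0.1516  0.0362] yaw 96.29 tilt [ 0. -0. -1.] j [-0.42  0.42 -0.4   0.75  0.   -0.53] gap 14.1 F [ 0.6 -0.4 -0.3]
roll -0.01 shift before roll mm [ 1.1 -0.1  2.7] after roll mm [ 1.1 -0.1  2.7]
```

```bash
python3 -m pendant '[0.001,0,0.001,0, 0,0,0.0015,0, 0,0,0.0005,0, 0,0,0,0, 0,0,0,0, 0,0,0,0, 0,0,0,0, 0,0,0,0]';python3 -m pendant '[0,0,0,0, 0,0,0,0, 0,0,0,0, 0,0,0,0, 0,0,0,0, 0,0,-0.003,0, 0,0,-0.01,0, 0,0,-0.02,0]' 0.034;python3 -m pendant '[0,0,-0.02,0, 0,0,-0.02,0, 0,0,-0.02,0, 0,0,-0.01,0, 0.02,0,0,0, 0.04,0,0,10.25, 0.05,0,0,10.25, 0,0,0,0]'; python3 go.py .5145 .2215 .13 75.8
```

```text
time_s: 23.85
position: [0.4976, -0.1505, 0.0332]
ee_rot: [[-0.11, 0.994, 0.0], [0.994, 0.11, 0.0], [0.0, 0.0, -1.0]]
wrist_force: [-0.9, 1.6, 5.1]
finger_gap: 0.161
time_s: 24.85
position: [0.4969, -0.1502, 0.0663]
ee_rot: [[-0.11, 0.994, -0.001], [0.994, 0.11, 0.001], [0.001, -0.001, -1.0]]
wrist_force: [0.2, -0.1, 0.6]
finger_gap: 0.398
time_s: 25.85
position: [0.4928, -0.0377, 0.135]
ee_rot: [[0.238, 0.971, -0.003], [0.971, -0.238, 0.002], [0.001, -0.003, -1.0]]
wrist_force: [-0.8, -0.7, 0.4]
finger_gap: 0.403
t 25.85 pos [ 0.4928 -0.0377  0.135 ] yaw 76.22 tilt [-0.003  0.002 -1.   ] j [-0.21  0.27 -0.33  0.98  0.    0.03] gap 34.4 F [-0.8 -0.7  0.4]
roll 0.42 shift before roll mm [256.9 -40.6   5.4] after roll mm [256.6 -42.5   5. ]
```

```bash
python3 -m pendant '[0.03,-0.006,0,0, 0.045,-0.009,0,0, 0.05,-0.009,0,0, 0.05,-0.009,0,0, 0.042,-0.006,0.002,0, 0.025,-0.003,0.003,0, 0.014,0,0,0, 0,0,0,0]' ; python3 -m pendant '[0,0,0,0, 0,0,0,0, 0,0,0,0, 0,0,0,0, 0,0,0,0, 0,0,0,0, 0,0,0,0, 0,0,0,0]'; python3 go.py .5145 .2215 .033 75.8
python3 - <<'E'
from h import *
T=env.read_camera('top');S=env.read_camera('side')
print(blobs(T,'blue',(330,190,450,290)),blobs(S,'blue',(330,130,430,222)),blobs(T,'red',(330,190,450,290)),blobs(S,'red',(330,150,430,222)))
a=cv2.resize(T[180:280,205:440],None,fx=3.4,fy=3,interpolation=cv2.INTER_CUBIC);b=cv2.resize(S[130:222,320:440],None,fx=3,fy=3,interpolation=cv2.INTER_CUBIC);c=cv2.resize(S[215:335,290:440],None,fx=2.3,fy=2.3)
o=np.zeros((600,800,3),np.uint8);o[:300,:799]=a;o[310:586,:360]=b;o[310:586,400:745]=c
cv2.imwrite('pics/a8.png',o)
E
```

```text
time_s: 26.85
position: [0.5159, 0.217, 0.1307]
ee_rot: [[0.242, 0.97, -0.0], [0.97, -0.242, -0.001], [-0.001, -0.0, -1.0]]
wrist_force: [0.4, -0.1, -0.2]
finger_gap: 0.4
time_s: 27.85
position: [0.516, 0.217, 0.131]
ee_rot: [[0.243, 0.97, 0.0], [0.97, -0.243, 0.0], [0.0, 0.0, -1.0]]
wrist_force: [-1.3, -0.5, -0.3]
finger_gap: 0.396
t 27.85 pos [0.516 0.217 0.131] yaw 75.92 tilt [ 0.  0. -1.] j [ 0.28  0.39 -0.16  1.02  0.    0.53] gap 33.8 F [-1.3 -0.5 -0.3]
roll 0.12 shift before roll mm [ 4.  -2.5 98. ] after roll mm [ 4.  -2.5 98. ]
[([392.41, 227.7], [386, 208, 14, 40, 260]), ([392.53, 254.13], [391, 252, 4, 5, 15]), ([398.35, 260.65], [393, 258, 11, 6, 57])] [([344.08, 173.23], [342, 166, 6, 18, 48]), ([355.67, 182.0], [349, 181, 14, 3, 39])] [([372.76, 237.23], [364, 208, 21, 58, 579])] [([345.75, 186.02], [343, 177, 7, 22, 64]), ([361.1, 194.26], [351, 191, 22, 8, 149])]
```

View pics/a8.png

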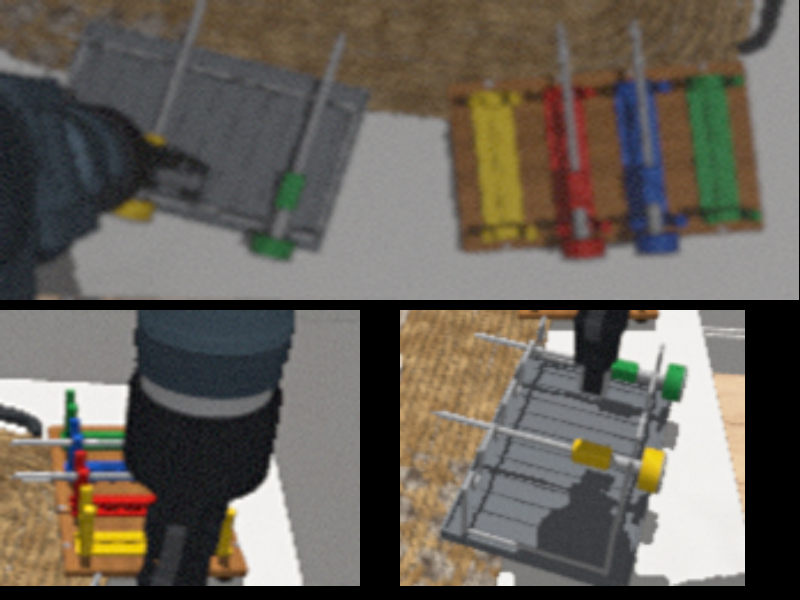

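```bash
python3 -m pendant '[0.004,-0.0025,0.008,0, 0,0,0.017,0, 0,0,0.025,0, 0,0,0.022,0, 0,0,0.014,0, 0,0,0.008,0, 0,0,0.004,0, 0,0,0,0]' ; python3 -m pendant '[0,0,0,0, 0,0,0,0, 0,0,0,0, 0,0,0,0, 0,0,0,0, 0,0,0,0, 0,0,0,0, 0,0,0,0]' ; python3 go.py .5145 .2215 .033 75.8
```

```text
time_s: 28.95
position: [0.5148, 0.2215, 0.0333]
ee_rot: [[0.243, 0.97, 0.001], [0.97, -0.243, 0.0], [0.0, 0.0, -1.0]]
wrist_force: [0.2, 0.4, -0.1]
finger_gap: 0.397
time_s: 29.95
position: [0.5145, 0.2214, 0.033]
ee_rot: [[0.243, 0.97, -0.0], [0.97, -0.243, 0.0], [0.0, -0.0, -1.0]]
wrist_force: [-1.1, 0.2, -0.3]
finger_gap: 0.396
t 29.95 pos [0.5145 0.2214 0.033 ] yaw 75.92 tilt [-0.  0. -1.] j [ 0.29  0.49 -0.29  0.79  0.    0.54] gap 33.8 F [-1.1  0.2 -0.3]
roll 0.12 shift before roll mm [ 0.1 -0.   0. ] after roll mm [ 0.1 -0.   0. ]
```

Yellow target: saddle (0.484,-0.0415) + 1.5 mm.

```bash
python3 -m pendant '[0,0,0,0, 0,0,0,0, 0,0,0,0, 0,0,0,0, 0,0,0,0, 0,0,0,0, 0,0,0,0, 0,0,0,0]' 0; python3 -m pendant '[0,0,-0.003,0, 0,0,-0.008,0, 0,0,-0.015,0, 0,0,-0.02,0, 0,0,-0.02,0, 0,0,-0.015,0, 0,0,-0.012,0, 0,0,-0.007,0]'; python3 go.py .4855 -.0415 .133 96.3;python3 lev.py yellow
```

```text
time_s: 30.95
position: [0.5147, 0.2215, 0.0332]
ee_rot: [[0.243, 0.97, 0.0], [0.97, -0.243, 0.0], [0.0, 0.0, -1.0]]
wrist_force: [-0.3, 0.5, 1.0]
finger_gap: 0.164
time_s: 31.95
position: [0.5147, 0.2215, 0.1338]
ee_rot: [[0.243, 0.97, 0.001], [0.97, -0.243, 0.0], [0.0, 0.001, -1.0]]
wrist_force: [-0.1, 0.3, -0.5]
finger_gap: 0.163
t 31.95 pos [0.5147 0.2215 0.1338] yaw 75.91 tilt [ 0.001  0.    -1.   ] j [ 0.29  0.39 -0.15  1.02  0.    0.54] gap 13.9 F [-0.1  0.3 -0.5]
roll -20.39 shift before roll mm [-262.2   35.7    0.8] after roll mm [-258.2  -57.9    0.8]
exp [234.3 252. ] [406.5 241.7] seen ([235.89, 253.48], [231, 250, 11, 8, 65]) ([406.75, 242.43], [401, 233, 13, 20, 186])
head along -0.0507 lat -0.0035 dz -0.0042 err 0.0021
```

```bash
python3 -m pendant '[0,0,0,-5, 0,0,0,-10.4, 0,0,0,-5, -0.01,-0.008,0,0, -0.025,-0.008,0,0, -0.04,-0.008,0,0, -0.045,-0.008,0,0, -0.04,-0.008,0,0]'; python3 -m pendant '[-0.04,-0.008,0,0, -0.03,-0.006,0,0, -0.018,-0.004,0,0, -0.01,0,0,0, 0,0,0,0, 0,0,0,0, 0,0,0,0, 0,0,0,0]';  python3 go.py .4855 -.0415 .0335 96.3; python3 lev.py yellow
```

```text
time_s: 33.05
position: [0.4911, 0.0561, 0.1326]
ee_rot: [[-0.108, 0.994, -0.001], [0.994, 0.108, -0.0], [-0.0, -0.001, -1.0]]
wrist_force: [0.2, -0.1, -1.5]
finger_gap: 0.165
time_s: 34.05
position: [0.4853, -0.0409, 0.133]
ee_rot: [[-0.111, 0.994, 0.0], [0.994, 0.111, 0.0], [0.0, 0.0, -1.0]]
wrist_force: [-0.1, -0.5, -1.3]
finger_gap: 0.163
t 34.05 pos [ 0.4853 -0.0409  0.133 ] yaw 96.37 tilt [ 0.  0. -1.] j [-0.21  0.26 -0.35  0.96  0.   -0.33] gap 13.9 F [-0.1 -0.5 -1.3]
roll 0.07 shift before roll mm [-0.6  0.1 99.5] after roll mm [-0.6  0.1 99.5]
exp [357.4 269.1] [406.8 161.1] seen ([347.16, 222.62], [342, 210, 11, 29, 208]) ([408.01, 161.33], [404, 154, 9, 15, 117])
head along 0.0096 lat 0.0297 dz 0.0243 err 0.0998
```

Side view agrees (level; the head is hidden from the top). Descend.

```bash
python3 -m pendant '[-0.0006,0,0.008,0, 0,0,0.015,0, 0,0,0.017,0, 0,0,0.012,0, 0,0,0.006,0, 0,0,0.002,0, 0,0,0,0, 0,0,0,0]'; python3 -m pendant '[0,0,0.006,0, 0,0,0.008,0, 0,0,0.008,0, 0,0,0.007,0, 0,0,0.005,0, 0,0,0.003,0, 0,0,0,0, 0,0,0,0]';  python3 go.py .4855 -.0415 .0335 96.3
```

```text
time_s: 35.15
position: [0.4858, -0.0421, 0.0735]
ee_rot: [[-0.11, 0.994, 0.001], [0.994, 0.11, -0.0], [-0.0, 0.001, -1.0]]
wrist_force: [0.1, -0.0, -0.2]
finger_gap: 0.163
time_s: 36.15
position: [0.4856, -0.042, 0.0362]
ee_rot: [[-0.11, 0.994, 0.0], [0.994, 0.11, -0.0], [-0.0, 0.0, -1.0]]
wrist_force: [0.0, -0.2, -1.0]
finger_gap: 0.168
t 36.15 pos [ 0.4856 -0.042   0.0362] yaw 96.32 tilt [ 0. -0. -1.] j [-0.22  0.36 -0.49  0.72  0.   -0.33] gap 14.3 F [ 0.  -0.2 -1. ]
roll 0.02 shift before roll mm [ 0.5 -0.   2.7] after roll mm [ 0.5 -0.   2.7]
```

```bash
python3 -m pendant '[0.0005,0,0.001,0, 0,0,0.0015,0, 0,0,0.0005,0, 0,0,0,0, 0,0,0,0, 0,0,0,0, 0,0,0,0, 0,0,0,0]';python3 -m pendant '[0,0,0,0, 0,0,0,0, 0,0,0,0, 0,0,0,0, 0,0,0,0, 0,0,-0.003,0, 0,0,-0.01,0, 0,0,-0.02,0]' 0.034;python3 -m pendant '[0,0,-0.02,0, 0,0,-0.02,0, 0,0,-0.02,0, 0,0,-0.01,0, 0.02,0,0,0, 0.035,0,0,10.25, 0.02,0,0,10.25, 0,0,0,0]'; python3 go.py .4855 .1161 .13 75.8
```

```text
time_s: 37.15
position: [0.4854, -0.0415, 0.0332]
ee_rot: [[-0.11, 0.994, 0.0], [0.994, 0.11, 0.0], [0.0, 0.0, -1.0]]
wrist_force: [-1.7, 0.5, 3.9]
finger_gap: 0.162
time_s: 38.15
position: [0.4846, -0.0414, 0.0664]
ee_rot: [[-0.11, 0.994, -0.001], [0.994, 0.11, 0.0], [0.001, -0.001, -1.0]]
wrist_force: [0.6, -0.2, -0.1]
finger_gap: 0.401
time_s: 39.15
position: [0.4803, 0.0341, 0.136]
ee_rot: [[0.242, 0.97, -0.0], [0.97, -0.242, 0.0], [0.0, -0.0, -1.0]]
wrist_force: [0.1, -0.7, 0.5]
finger_gap: 0.398
t 39.15 pos [0.4803 0.0341 0.136 ] yaw 76.02 tilt [-0.  0. -1.] j [-0.06  0.24 -0.36  0.97  0.    0.18] gap 34.0 F [ 0.1 -0.7  0.5]
roll 0.22 shift before roll mm [ 80.8 -14.8   6. ] after roll mm [ 80.8 -15.1   6. ]
```

```bash
python3 -m pendant '[0.015,-0.003,0,0.2, 0.025,-0.005,0,0, 0.025,-0.005,0,0, 0.012,-0.002,0.003,0, 0.004,0,0.003,0, 0,0,0,0, 0,0,0,0, 0,0,0,0]' ; python3 go.py .4855 .1161 .033 75.8
python3 - <<'E'
from h import *
T=env.read_camera('top');S=env.read_camera('side')
a=cv2.resize(T[180:280,205:440],None,fx=3.4,fy=3,interpolation=cv2.INTER_CUBIC);b=cv2.resize(S[130:222,320:440],None,fx=3,fy=3,interpolation=cv2.INTER_CUBIC);c=cv2.resize(S[215:335,290:440],None,fx=2.3,fy=2.3)
o=np.zeros((600,800,3),np.uint8);o[:300,:799]=a;o[310:586,:360]=b;o[310:586,400:745]=c
cv2.imwrite('pics/a9.png',o)
E
```

```text
time_s: 40.15
position: [0.4862, 0.1148, 0.1301]
ee_rot: [[0.249, 0.968, 0.0], [0.968, -0.249, -0.0], [0.0, 0.0, -1.0]]
wrist_force: [0.4, -0.6, -0.1]
finger_gap: 0.398
t 40.15 pos [0.4862 0.1148 0.1301] yaw 75.57 tilt [ 0. -0. -1.] j [ 0.1   0.28 -0.32  0.96 -0.    0.36] gap 34.0 F [ 0.4 -0.6 -0.1]
roll -0.23 shift before roll mm [ 1.1 -1.  97.1] after roll mm [ 1.1 -1.  97.1]
```

View pics/a9.png

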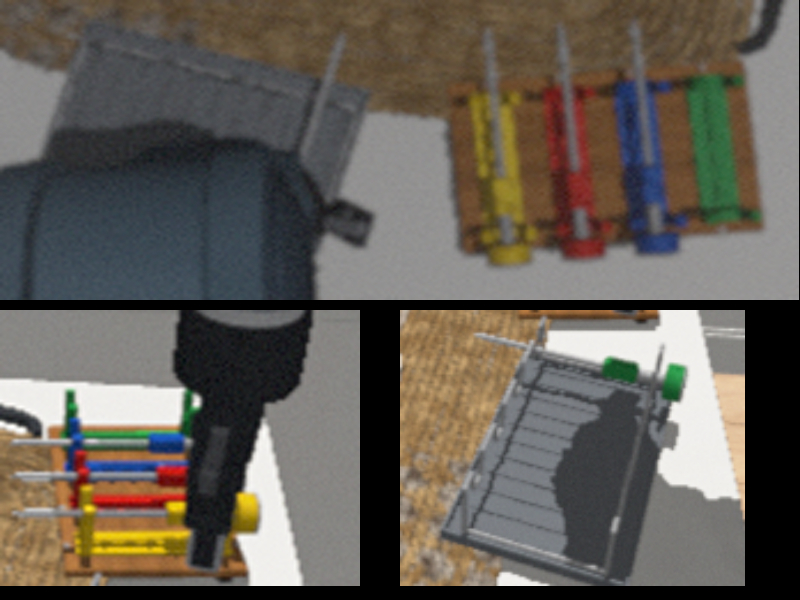

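```bash
python3 -m pendant '[0.0011,-0.001,0.008,-0.2, 0,0,0.017,0, 0,0,0.025,0, 0,0,0.021,0, 0,0,0.014,0, 0,0,0.008,0, 0,0,0.004,0, 0,0,0,0]' ; python3 -m pendant '[0,0,0,0, 0,0,0,0, 0,0,0,0, 0,0,0,0, 0,0,0,0, 0,0,0,0, 0,0,0,0, 0,0,0,0]' ; python3 go.py .4855 .1161 .033 75.8
```

```text
time_s: 41.25
position: [0.4857, 0.1167, 0.0332]
ee_rot: [[0.245, 0.97, 0.0], [0.97, -0.245, 0.0], [0.0, 0.0, -1.0]]
wrist_force: [0.3, 0.0, 0.2]
finger_gap: 0.4
time_s: 42.25
position: [0.4854, 0.1166, 0.033]
ee_rot: [[0.245, 0.97, -0.0], [0.97, -0.245, 0.0], [0.0, -0.0, -1.0]]
wrist_force: [-1.0, 0.2, 0.7]
finger_gap: 0.4
t 42.25 pos [0.4854 0.1166 0.033 ] yaw 75.81 tilt [-0.  0. -1.] j [ 0.11  0.38 -0.46  0.72  0.    0.36] gap 34.2 F [-1.   0.2  0.7]
roll 0.01 shift before roll mm [-0.5  0.2  0. ] after roll mm [-0.5  0.2  0. ]
```

Green target: saddle (0.502,-0.2051) + 1.5 mm → (0.5035,-0.205).

```bash
python3 -m pendant '[0,0,0,0, 0,0,0,0, 0,0,0,0, 0,0,0,0, 0,0,0,0, 0,0,0,0, 0,0,0,0, 0,0,0,0]' 0; python3 -m pendant '[0,0,-0.003,0, 0,0,-0.008,0, 0,0,-0.015,0, 0,0,-0.02,0, 0,0,-0.02,0, 0,0,-0.015,0, 0,0,-0.012,0, 0,0,-0.007,0]'; python3 go.py .5035 -.205 .133 96.3;python3 lev.py green
```

```text
time_s: 43.25
position: [0.4856, 0.1167, 0.0331]
ee_rot: [[0.245, 0.97, 0.0], [0.97, -0.245, 0.0], [0.0, 0.0, -1.0]]
wrist_force: [0.4, 0.5, 1.1]
finger_gap: 0.163
time_s: 44.25
position: [0.4857, 0.1166, 0.1339]
ee_rot: [[0.245, 0.97, 0.001], [0.97, -0.245, 0.0], [0.0, 0.001, -1.0]]
wrist_force: [-0.5, -0.1, -1.8]
finger_gap: 0.16
t 44.25 pos [0.4857 0.1166 0.1339] yaw 75.82 tilt [ 0.001  0.    -1.   ] j [ 0.11  0.28 -0.32  0.97  0.    0.36] gap 13.7 F [-0.5 -0.1 -1.8]
roll -20.48 shift before roll mm [-307.5   96.1    0.8] after roll mm [-321.7  -17.6    0.9]
exp [279.9 266.2] [416.  205.8] seen ([414.25, 228.46], [408, 206, 14, 48, 420]) ([416.67, 205.79], [412, 198, 10, 17, 118])
head along 0.0365 lat -0.3153 dz -0.2115 err 0.1712
```

```bash
python3 -m pendant '[0,0,0,-5, 0,0,0,-10.5, 0,0,0,-5, -0.01,-0.0022,0,0, -0.025,-0.0022,0,0, -0.04,-0.0022,0,0, -0.045,-0.0022,0,0, -0.045,-0.0022,0,0]'; python3 -m pendant '[-0.045,-0.0022,0,0, -0.045,-0.0022,0,0, -0.036,-0.002,0,0, -0.02,0,0,0, -0.01,0,0,0, 0,0,0,0, 0,0,0,0, 0,0,0,0]';  python3 go.py .5035 -.205 .0335 96.3; python3 lev.py green
```

```text
time_s: 45.35
position: [0.4921, -0.0504, 0.1327]
ee_rot: [[-0.108, 0.994, -0.001], [0.994, 0.108, -0.0], [0.0, -0.001, -1.0]]
wrist_force: [0.2, 0.4, -1.3]
finger_gap: 0.166
time_s: 46.35
position: [0.5034, -0.2033, 0.133]
ee_rot: [[-0.111, 0.994, -0.0], [0.994, 0.111, 0.0], [0.0, -0.0, -1.0]]
wrist_force: [0.3, -0.8, -0.7]
finger_gap: 0.165
t 46.35 pos [ 0.5034 -0.2033  0.133 ] yaw 96.39 tilt [-0.  0. -1.] j [-0.5   0.36 -0.2   1.01  0.   -0.61] gap 14.1 F [ 0.3 -0.8 -0.7]
roll 0.09 shift before roll mm [-1.8 -0.1 99.5] after roll mm [-1.7 -0.1 99.5]
exp [430.1 263. ] [393.2 130.8] seen ([430.37, 263.58], [425, 261, 12, 6, 62]) ([394.11, 131.35], [391, 126, 7, 12, 72])
head along -0.0512 lat -0.001 dz -0.002 err 0.0011
```

```bash
python3 -m pendant '[-0.001,0,0.008,0, 0,0,0.015,0, 0,0,0.017,0, 0,0,0.012,0, 0,0,0.006,0, 0,0,0.002,0, 0,0,0,0, 0,0,0,0]'; python3 -m pendant '[0,0,0.006,0, 0,0,0.008,0, 0,0,0.008,0, 0,0,0.007,0, 0,0,0.005,0, 0,0,0.003,0, 0,0,0,0, 0,0,0,0]';  python3 go.py .5035 -.205 .0335 96.3
```

```text
time_s: 47.45
position: [0.504, -0.2056, 0.0736]
ee_rot: [[-0.11, 0.994, 0.001], [0.994, 0.11, -0.0], [-0.001, 0.001, -1.0]]
wrist_force: [0.6, -0.4, -1.3]
finger_gap: 0.165
time_s: 48.45
position: [0.5038, -0.2054, 0.0363]
ee_rot: [[-0.11, 0.994, 0.001], [0.994, 0.11, -0.0], [-0.0, 0.001, -1.0]]
wrist_force: [-0.4, -0.0, -0.4]
finger_gap: 0.162
t 48.45 pos [ 0.5038 -0.2054  0.0363] yaw 96.32 tilt [ 0.001 -0.    -1.   ] j [-0.5   0.45 -0.34  0.78  0.   -0.61] gap 13.8 F [-0.4 -0.  -0.4]
roll 0.02 shift before roll mm [ 0.5 -0.3  2.8] after roll mm [ 0.5 -0.3  2.8]
```

```bash
python3 -m pendant '[0.0005,0,0.001,0, 0,0,0.0015,0, 0,0,0.0005,0, 0,0,0,0, 0,0,0,0, 0,0,0,0, 0,0,0,0, 0,0,0,0]';python3 -m pendant '[0,0,0,0, 0,0,0,0, 0,0,0,0, 0,0,0,0, 0,0,0,0, 0,0,-0.003,0, 0,0,-0.01,0, 0,0,-0.02,0]' 0.034;python3 -m pendant '[0,0,-0.03,0, 0,0,-0.04,0, 0,0,-0.04,0, 0,0,-0.02,0, 0.03,0,0,0, 0.05,0,0,0, 0.05,0,0,10.2, 0.05,0,0,10.2]'; python3 go.py .239 .523 .23 65
```

```text
time_s: 49.45
position: [0.5037, -0.2048, 0.0333]
ee_rot: [[-0.11, 0.994, 0.0], [0.994, 0.11, -0.0], [-0.0, 0.0, -1.0]]
wrist_force: [-0.7, 1.1, 5.5]
finger_gap: 0.166
time_s: 50.45
position: [0.5029, -0.2045, 0.0663]
ee_rot: [[-0.11, 0.994, -0.001], [0.994, 0.11, 0.001], [0.001, -0.001, -1.0]]
wrist_force: [0.4, -0.4, -0.2]
finger_gap: 0.398
time_s: 51.45
position: [0.4921, -0.0251, 0.197]
ee_rot: [[0.247, 0.969, 0.001], [0.969, -0.247, -0.0], [0.0, 0.001, -1.0]]
wrist_force: [0.6, 0.1, 0.3]
finger_gap: 0.399
t 51.45 pos [ 0.4921 -0.0251  0.197 ] yaw 75.69 tilt [ 0.001 -0.    -1.   ] j [-0.18  0.22 -0.22  1.13  0.    0.07] gap 34.1 F [0.6 0.1 0.3]
roll 10.69 shift before roll mm [ 468.5 -380.7  -33.3] after roll mm [ 389.7 -461.   -33. ]
```

```bash
python3 -m pendant '[0.047,-0.02,0,0, 0.047,-0.025,0,0, 0.047,-0.03,0,0, 0.047,-0.035,0,0, 0.047,-0.035,0,0, 0.047,-0.035,0,0, 0.047,-0.035,0,0, 0.04,-0.035,0,0]';python3 -m pendant '[0.04,-0.04,0,0, 0.03,-0.04,0,0, 0.03,-0.04,0,0, 0,0,0,0, 0,0,0,0, 0,0,0,0, 0,0,0,0, 0,0,0,0]'
python3 - <<'E'
from h import *
T=env.read_camera('top');S=env.read_camera('side');cv2.imwrite('pics/topF.png',T);cv2.imwrite('pics/sideF.png',S)
a=np.radians(6.3);v=np.array([np.cos(a),np.sin(a),0]);u=np.array([-v[1],v[0],0])
for c,xy in {'yellow':(.484,-.0415),'red':(.490,-.0961),'blue':(.4962,-.1506),'green':(.502,-.2051)}.items():
    h=np.array([*xy,.052])-.049*v;pt=proj('top',[h])[0];ps=proj('side',[h])[0]
    print(c,pt.round(1),ps.round(1),[b for b in blobs(T,c,(330,190,450,290),5) if b[0][1]>245],[b for b in blobs(S,c,(330,130,430,222)) if b[0][0]>380])
a=cv2.resize(T[130:280,200:450],None,fx=2.2,fy=2.2,interpolation=cv2.INTER_CUBIC);b=cv2.resize(S[140:222,315:425],None,fx=3,fy=3,interpolation=cv2.INTER_CUBIC);c=cv2.resize(S[150:335,220:440],None,fx=1.4,fy=1.4)
o=np.zeros((600,800,3),np.uint8);o[:330,:550]=a;o[340:586,:330]=b;o[340:340+259,400:708]=c
cv2.imwrite('pics/b1.png',o)
E
```

```text
time_s: 52.45
position: [0.3381, 0.394, 0.1971]
ee_rot: [[0.24, 0.971, 0.001], [0.971, -0.24, 0.001], [0.002, 0.001, -1.0]]
wrist_force: [0.5, 0.3, 0.5]
finger_gap: 0.401
time_s: 53.45
position: [0.2471, 0.5174, 0.1962]
ee_rot: [[0.242, 0.97, 0.0], [0.97, -0.242, 0.0], [0.0, 0.0, -1.0]]
wrist_force: [-0.2, 0.2, 0.2]
finger_gap: 0.401
yellow [354.3 264.2] [401. 197.] [] [([393.32, 191.76], [392, 189, 4, 7, 25]), ([381.82, 197.41], [375, 194, 14, 8, 101])]
red [376.1 262.4] [396.6 184.8] [] []
blue [397.9 260.5] [392.5 173.7] [([392.41, 253.88], [390, 251, 5, 6, 17]), ([404.33, 253.17], [403, 252, 3, 3, 6]), ([398.14, 260.59], [393, 258, 11, 6, 58])] [([389.2, 173.7], [378, 166, 19, 17, 127])]
green [419.8 258.8] [389.  163.6] [([414.2, 252.5], [413, 251, 3, 4, 10]), ([421.19, 258.5], [417, 256, 9, 6, 32])] [([387.08, 164.29], [380, 159, 13, 13, 80])]
```

View pics/b1.png

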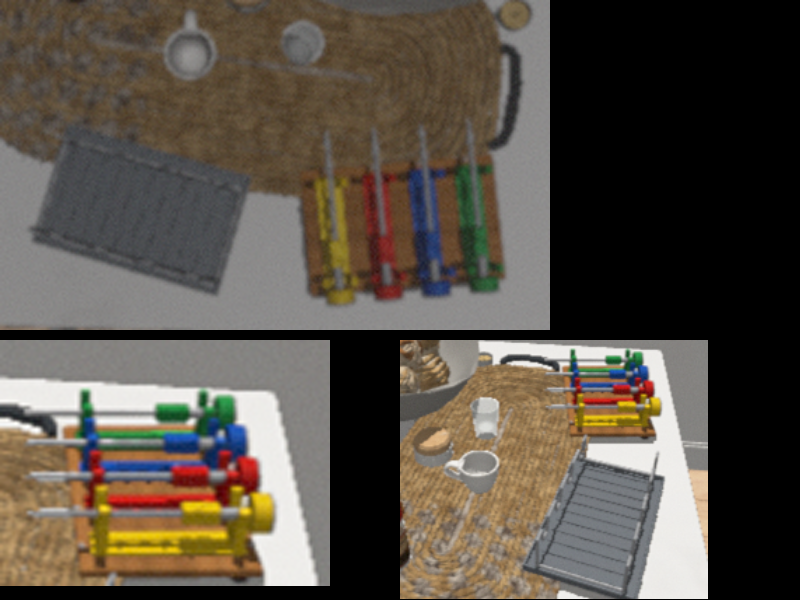

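```bash
python3 -c "
from rig import env
print(env.finish_job(), env.get_obs()['time_s'])"
```

```text
the job is handed in; nothing more can be done
the job is handed in; nothing more can be done
```

All four thermometers are on the wooden dock, each in the holder of its own colour, with heads towards the robot. I moved them in the order red, blue, yellow, green, gripping each at the ribbed grip. The job was handed in at about 53.5 s.

**Final pictures:** all four necks and stems lie level in their forks, the wire rack is empty, and the cup and tumbler stand where they were. This was judged by eye from one set of top and side views. In those views the blue and green heads were within about 1.5 px of the expected spot in the top view. The colour masks could not separate the red and yellow heads from their holders, so I have no number for those two.

**Level while carrying:** the side view put the heads within about 1 px of level for blue, yellow and green. A two-view check on red gave 0.5 mm. Some two-view checks were no use because the arm hid the head from the top camera:
- **Blue and green after lifting, yellow above the dock:** the check locked onto the wrong patch.
- **Yellow after lifting:** it read 4 mm low, with 2 mm disagreement between the views.
- **Blue above the dock:** it read 6 mm off sideways.

In those cases I relied on the side view.

**Forces:** in the readings, taken only at the end of each move, the wrist force stayed under about 6 N, highest as the probes touched down.

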